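# Load the bottom sample box into the bench warmer

## Robot

A 6-joint arm with a two-finger parallel gripper is mounted at the origin on the work surface. World frame = base frame: x ahead of the robot, y to its left, z up, the work surface at z = 0. Lengths are in m, angles in rad, forces in N, time in s.
With the tool pointing down it reaches from about 0.325 to 0.85 m from the base axis. Payload 15.5 kg.
Tool frame: the origin (TCP) lies between the finger pads; the fingertips stand 25 mm ahead of it and the grasp point (between the pads) lies 6 mm ahead of it; z points along the fingers, y is the direction in which the jaws open and shut (so a half turn about z gives the same grasp; the last joint's range is limited). The gripper opens to 91 mm and grips with 3 to 60 N. Pads are 32 mm wide; open, the fingers measure 118 mm over their backs; the gripper's body (76 mm by 178 mm) begins 60 mm behind the grasp point.
Start: joints at [-1.286, 0.494, 1.345, -0, 1.302, -0.096], TCP at [0.232, -0.58, 0.239] pointing down, gripper open.
Joint ranges: [-2.91, 2.91], [-0.82, 2.16], [0.22, 2.67], [-1.22, 4.37], [0.12, 2.79], [-3.08, 3.08]. Speed limits (rad/s): [1.89, 1.89, 2.57, 3.01, 3.01, 3.01].

## Interface

Orientations are given as a 3x3 rotation matrix whose columns are the frame's x, y, z axes.
In Python, from workcell import robot gives the robot as it stands. The module is installed in compiled form; this text tells all that it offers.
- The arm moves only by the shell command python3 -m pendant 'ROWS' [FORCE]. ROWS is text: rows parted by semicolons, each of 5 numbers parted by spaces: the closure in counts, from 0 (fully open) to 255 (shut), then the shift along the tool's x, y, z in cm, then the turn about the tool's z in rad. In form: grip x y z yaw; .... A call has 1 to 20 rows; each row shifts and turns the commanded pose from where the row before left it, along the tool's axes as they then stand; what a row does not reach is not made up. A row lasts 1/8 s, in which the tool goes at most 62.5 mm and 10.7 degrees, less where a joint would pass 70% of its speed; a pose out of reach is approached as far as the arm can. A call is refused whole if a number of a shift passes 6.25 or a number of a turn 0.188, either way. A call with a gripper value outside its range is refused whole. The fingers move at their own pace and stop on an object; FORCE is the grip in N (left out, the last holds). Time passes only in rows, so rows that do not move let the fingers close. It gives the time, the measured TCP pose, the force and the opening at its end, in the units of the state.
- robot.read_state(): the state, without advancing time (a new reading comes with each control period).
- robot.capture(name): name is "scene" or "side" or "wrist"; returns a dict with "img" (384x512x3 uint8, red, green, blue), "vertical_fov" (degrees; the focal length in pixels is half the picture's height over the tangent of half this angle, whatever the lens; pixels are square), "cx", "cy" (the principal point, pixels), "k1" (the pictures are not rectified: a ray, as slopes to the right and down, at radius r is drawn at 1 + k1 r^2 times it, then the intrinsics apply), "R" (3x3) and "t" (3): a world point X has camera coordinates R X + t; the wrist camera has in their place "hand_eye" (4x4, takes a point from camera to tool coordinates, whose origin is the TCP and whose axes are the flange's). Camera axes: x right, y down, z forward; pixel columns grow to the right and rows downward; lengths in m; the calibration is good to about 2 mm. A picture is of the moment at which its call begins: read the wrist's pose just before it. There is no depth.
- robot.job_done(): hands the job in, once; it reports no verdict.
Trained networks look in a picture, given as the dict that the camera call returned (one of the last four; its "shot" number tells which), for a name from the list of things; names that differ only in an ending like _2 or _b are one class to them, and where a whole thing is asked for, a point or a joint stands for the part that bears it (a point fixed in the world has none). Each returns a list of dicts, best first, with "p" (0 to 1); they miss things now and then, are a little off and sometimes report something else, mostly with a low value. They report only what shows in the picture. A call takes as long as a camera call. They do not tell look-alikes from the thing itself.
- robot.outline_of(picture, label): "pixels" (384x512 bool, what is visible of it) and "pixel" ([column, row] in pixels, amid what is visible of it).
The state is a dict: "time_s": time; "joint_pos": joint angles; "qd": joint speeds; "tau": joint torques, N m; "position": TCP position; "orientation": TCP orientation; "contact_force": force on the tool from outside, world axes, zero at the start; "wrist_torque": the same for the moment, N m; "finger_gap": finger opening in m.
Only numpy, scipy, OpenCV 4.12 (cv2) and the standard library are available. Lean on these libraries where they do the work, as an engineer would, in place of code of your own. Each camera call takes 0.05 s, during which the arm holds its last target. There are 200 camera calls.

## Task

The bottom box of the stack is due in the bench warmer: lift the two boxes above it off and set them aside, then put the bottom box in the warmer's cradle, far end tilted down under the hood first and pressed back gently against the sprung plate, until its near end drops behind the front lip and it lies flat. Restack the other two boxes on the now empty stand, in either order, properly nested and aligned with it. Keep all boxes lid up, and leave everything else on the bench where it stands.

Things in the scene. Friction and masses are not known exactly. Their poses are not given: they have to be found in the camera images.
- box_low_centre (a point): Grey flat lidded sample box, 120 (x) x 60 (y) x 32 mm (z), 0.18 to 0.38 kg, gripped across its 60 mm width. This point is its centre, 16 mm above its underside; z up through the lid. Its lid bears a plinth, 106 x 46 mm, 5 mm high. This one starts at the bottom of the stack, on the stand.
- box_mid_centre (a point): Grey flat lidded sample box, 120 (x) x 60 (y) x 32 mm (z), 0.18 to 0.38 kg, gripped across its 60 mm width. This point is its centre, 16 mm above its underside; z up through the lid. This one starts in the middle of the stack. Underside: recess 112 x 52 mm, 6 mm deep, inside a 4 mm skirt, so all boxes nest over a plinth with 3 mm play each side.
- box_top_centre (a point): Grey flat lidded sample box, 120 (x) x 60 (y) x 32 mm (z), 0.18 to 0.38 kg, gripped across its 60 mm width. This point is its centre, 16 mm above its underside; z up through the lid. This one starts on top. Boxes nest at a pitch of 32 mm; one that has not nested sits 5 mm high.
- stand_top (a point): Fixed steel stacking stand. This point: centre of its upper face (120 x 56 mm, 15 mm above the bench), on which the lowest box rests, over a plinth like that of the boxes. x along the stack's length, z up. Its foot is 50 mm wide: room for fingertips beside it. A box on it has its centre 16 mm above this point, the next one 48 mm.
- cradle (a point): Fixed white bench warmer, 160 mm wide, cradle on its robot side. This point: where the seated box's centre must be; x points into the warmer, z up. In this frame, mm: cradle floor at z -16 (24 above the bench); in front of x 20 it is a tongue 50 mm wide, so fingers pass beside it. Rear housing from x 95, top z 85. The seated box is pinned between sprung plate and lip.
- lip (a point): Top centre of the lip's inner face at the near end of the cradle's tongue: 60 mm in front of the cradle point, level with it, 16 mm above the floor. Lip 6 mm thick, 50 mm wide. The seated box's near face rests against it. To clear it, the box is tilted about 9 degrees (0.16 rad), far end down; level there is no room.
- hood (a point): Centre of the lower front edge of the grey hood over the far part of the cradle: 25 mm beyond the cradle point and 48 mm above the floor. Hood 10 mm thick, 160 mm wide, reaching 71 mm back. Below it are side walls: at y +-39 mm over x 20 to 34, then at y +-33 mm (cradle frame). A box held off its middle can sag some mm in the fingers, so feel for the floor.
- plate_face (a point): Centre of the front face of the upright sprung plate under the hood, 52 x 38 mm. At rest its face is at x 56 mm in the cradle frame; it yields to x 72 (3 N at first, 9.4 N fully back). Seated, it is pressed back 4 mm. Pressing the tilted box's far lower edge to about x 63 lets the near end down inside the lip.
- mat: Thin blue mat, 280 x 120 x 2 mm, free of other things, a convenient place to set boxes aside; origin at the centre of its underside, x the long way.
- jar: Bystander: white-capped jar, 60 mm across and 75 mm tall, beyond the mat. Origin at the centre of its underside.
- flask: Bystander: tall white bottle, 64 mm across and 170 mm tall, on one side of the bench. Origin at the centre of its underside.
- tuberack: Bystander: white rack of ten capped tubes, 150 x 64 x 86 mm, on one side of the bench. Origin at the centre of its underside.
- cup: Bystander: white cup, 72 mm across and 90 mm tall, near the robot. Origin at the centre of its underside.
- timer: Bystander: flat white timer, 60 x 75 x 22 mm, near the robot. Origin at the centre of its underside.
Not all that is in view belongs to the job. What is shaped like the part that bears stand_top but pink or red is not meant.

How it is judged:
By the outcome, as a careful person would: the job done as asked, in the order asked, and still so for the second after the job is handed in, with the robot touching nothing.
It also fails if it takes over 72 s, if anything falls off the work surface, if the arm or the gripper's body presses on something with over 40 N, if the wrist force passes 120 N, or if a joint passes its speed limit or range.

## Working session

There is one attempt and no reset: what is moved stays moved. The work goes in short steps, Python scripts to look and compute and a shell command to move; the robot and the scene stay as the last step left them, time stands still between calls to the robot, and variables do not carry over. Pictures are saved under pics/ and viewed, about 8 in all and at most 12, crops included, and the job is handed in when it is done.

```bash
mkdir -p pics
cat > h.py <<'E'
import numpy as np, cv2
from workcell import robot
def fl(c): return 192/np.tan(np.radians(c["vertical_fov"])/2)
def extr(c,st=None):
    if "R" in c: return np.array(c["R"]),np.array(c["t"])
    H=np.array(c["hand_eye"]);Rw=np.array(st["orientation"]);p=np.array(st["position"])
    Rc=Rw@H[:3,:3];o=Rw@H[:3,3]+p
    return Rc.T,-Rc.T@o
def proj(c,X,st=None):
    R,t=extr(c,st);q=R@np.asarray(X,float).T.reshape(3,-1)+t[:,None]
    s=q[:2]/q[2];r2=(s**2).sum(0);s=s*(1+c["k1"]*r2)
    return (s*fl(c)+np.array([[c["cx"]],[c["cy"]]])).T
def ray(c,px,st=None):
    R,t=extr(c,st);d=(np.array(px,float)-[c["cx"],c["cy"]])/fl(c);s=d.copy()
    for _ in range(20): s=d/(1+c["k1"]*(s@s))
    return -R.T@t,R.T@np.array([s[0],s[1],1])
def onz(c,px,z,st=None):
    o,d=ray(c,px,st);return o+d*(z-o[2])/d[2]
def save(c,n): cv2.imwrite("pics/"+n,c["img"][:,:,::-1])
E
cat > a.py <<'E'
from h import *
st=robot.read_state();print(st["time_s"],st["position"],st["contact_force"],st["finger_gap"])
print(np.round(st["orientation"],3))
a=robot.capture("scene");b=robot.capture("side")
cv2.imwrite("pics/sc.png",a["img"][:,:,::-1]);cv2.imwrite("pics/si.png",b["img"][:,:,::-1])
for c in(a,b):
    R,t=extr(c);print("cam",-R.T@t,c["k1"],fl(c))
    for l in["box_low_centre","box_mid_centre","stand_top","cradle","mat","hood","jar","flask","tuberack","cup","timer"]:
        print(l,[(round(o["p"],2),np.round(o["pixel"]).tolist(),int(o["pixels"].sum()),np.round(onz(c,o["pixel"],0.03),3).tolist()) for o in robot.outline_of(c,l)[:3]])
E
python3 a.py
```

```text
0.0 [ 0.23158422 -0.58013199  0.23832653] [ 0.39309978 -0.67563674 -0.7899304 ] 0.09111609431583848
[[ 0.929  0.371 -0.   ]
 [ 0.371 -0.929  0.001]
 [ 0.    -0.001 -1.   ]]
cam [ 1.20756346 -0.6106268   0.90349262] -0.12570337746844454 419.1486580578751
box_low_centre []
box_mid_centre [(0.72, [314.0, 179.0], 321, [0.542, 0.232, 0.03]), (0.27, [324.0, 192.0], 66, [0.607, 0.207, 0.03])]
stand_top [(0.93, [376.0, 179.0], 512, [0.674, 0.391, 0.03]), (0.77, [353.0, 216.0], 614, [0.736, 0.196, 0.03]), (0.64, [307.0, 129.0], 353, [0.318, 0.429, 0.03])]
cradle [(0.94, [199.0, 272.0], 6049, [0.612, -0.274, 0.03])]
mat [(0.58, [252.0, 209.0], 2483, [0.518, -0.017, 0.03])]
hood [(0.56, [201.0, 273.0], 5950, [0.619, -0.273, 0.03])]
jar [(0.76, [312.0, 246.0], 595, [0.739, 0.015, 0.03])]
flask []
tuberack [(0.82, [97.0, 288.0], 2052, [0.489, -0.506, 0.03]), (0.37, [198.0, 273.0], 5949, [0.614, -0.279, 0.03])]
cup [(0.84, [143.0, 206.0], 757, [0.298, -0.264, 0.03])]
timer [(0.62, [278.0, 148.0], 308, [0.338, 0.261, 0.03])]
cam [-0.09050329  0.76412951  0.68044808] -0.027877649886024317 367.529797
[... 175 characters left out ...]
 533, [0.684, 0.26, 0.03]), (0.85, [127.0, 258.0], 400, [0.633, 0.411, 0.03]), (0.62, [211.0, 345.0], 1754, [0.278, 0.454, 0.03])]
cradle [(0.96, [287.0, 160.0], 2836, [0.653, -0.334, 0.03])]
mat [(0.62, [270.0, 221.0], 1877, [0.45, 0.038, 0.03])]
hood [(0.75, [288.0, 165.0], 2967, [0.624, -0.301, 0.03])]
jar [(0.8, [207.0, 184.0], 440, [0.757, 0.004, 0.03])]
flask [(0.59, [123.0, 290.0], 1750, [0.545, 0.482, 0.03])]
tuberack [(0.59, [331.0, 149.0], 93, [0.571, -0.546, 0.03])]
cup [(0.57, [270.0, 220.0], 1949, [0.452, 0.036, 0.03])]
timer [(0.86, [253.0, 285.0], 707, [0.319, 0.274, 0.03]), (0.71, [286.0, 162.0], 2878, [0.645, -0.32, 0.03]), (0.63, [120.0, 290.0], 1707, [0.549, 0.486, 0.03])]
```

View pics/sc.png

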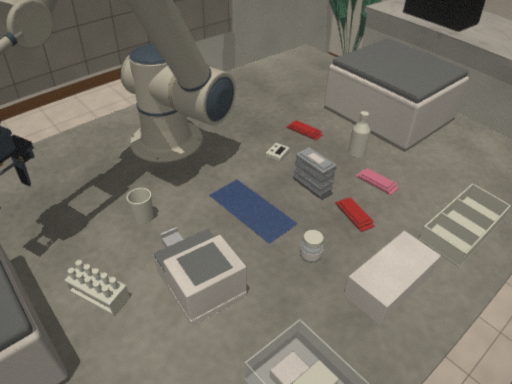

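View pics/si.png

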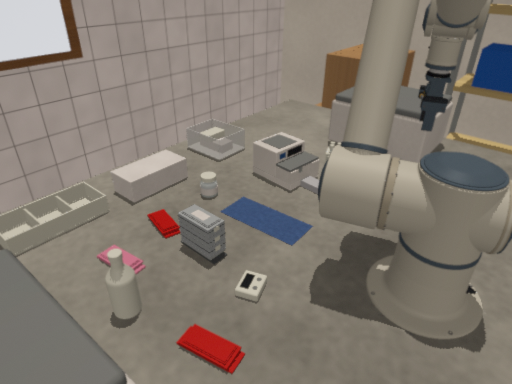

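The scene camera shows the stack at (314,172) on a dark grey stand. The red and pink lookalikes are at (305,129), (353,214) and (377,180), and none of them is grey or carries boxes, so they are out. The warmer is at (200,272) with its tongue at (172,238), and the mat is at (252,209). I'll go closer with the wrist camera.

```bash
python3 -m pendant '0 4.1 -2.8 -1.4 0;0 4.1 -2.8 -1.4 0;0 4.1 -2.8 -1.4 0;0 4.1 -2.8 -1.4 0;0 4.1 -2.8 -1.4 0;0 4.1 -2.8 -1.4 0;0 4.1 -2.8 -1.4 0;0 4.1 -2.8 -1.4 0;0 0 0 0 0;0 0 0 0 0'
cat > w.py <<'E'
from h import *
import sys,pickle
st=robot.read_state();c=robot.capture("wrist");n=sys.argv[1];save(c,n+".png")
pickle.dump((c,st),open(n+".pkl","wb"))
print(st["time_s"],st["position"],np.round(st["orientation"],3).tolist(),np.round(c["hand_eye"],3).tolist(),fl(c),c["k1"])
for l in sys.argv[2:]:
    for o in robot.outline_of(c,l)[:3]: print(l,round(o["p"],2),np.round(o["pixel"]),o["pixels"].sum(),onz(c,o["pixel"],0.03,st))
E
python3 w.py w1 cradle mat lip hood plate_face
```

```text
time_s: 2.45
position: [0.4531, -0.2509, 0.3508]
orientation: [[0.929, 0.371, -0.0], [0.371, -0.929, -0.0], [-0.0, 0.0, -1.0]]
contact_force: [-0.8, -0.5, -0.2]
finger_gap: 0.0912
2.45 [ 0.45309803 -0.2509339   0.35075298] [[0.929, 0.371, -0.0], [0.371, -0.929, -0.0], [-0.0, 0.0, -1.0]] [[0.001, -0.956, -0.292, 0.083], [1.0, 0.001, 0.0, 0.0], [0.0, -0.292, 0.956, -0.145], [0.0, 0.0, 0.0, 1.0]] 297.37376207511227 0.022218120444553333
cradle 0.62 [321.  59.] 18717 [ 0.61224648 -0.29138248  0.03      ]
cradle 0.45 [108.  69.] 11992 [ 0.48358466 -0.01015434  0.03      ]
cradle 0.28 [413. 185.] 5795 [ 0.49621457 -0.51255936  0.03      ]
lip 0.56 [322.  59.] 18807 [ 0.61203423 -0.29228307  0.03      ]
hood 0.93 [320.  57.] 19075 [ 0.61366331 -0.28958047  0.03      ]
hood 0.2 [107.  70.] 12069 [ 0.48250788 -0.00894832  0.03      ]
```

View pics/w1.png

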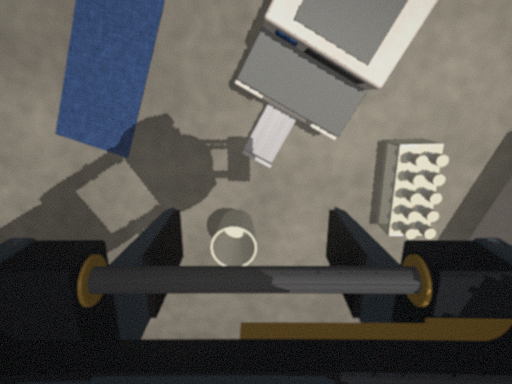

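The mat is at the upper left, the warmer's grey hood is around (300,85), and the tongue with its lip ends near (257,160). I'll enlarge that part.

```bash
python3 -c "
import cv2
i=cv2.imread('pics/w1.png')[25:175,225:375];cv2.imwrite('pics/w1c.png',cv2.resize(i,(600,600),interpolation=cv2.INTER_CUBIC))"
```

```text
(no output)
```

View pics/w1c.png

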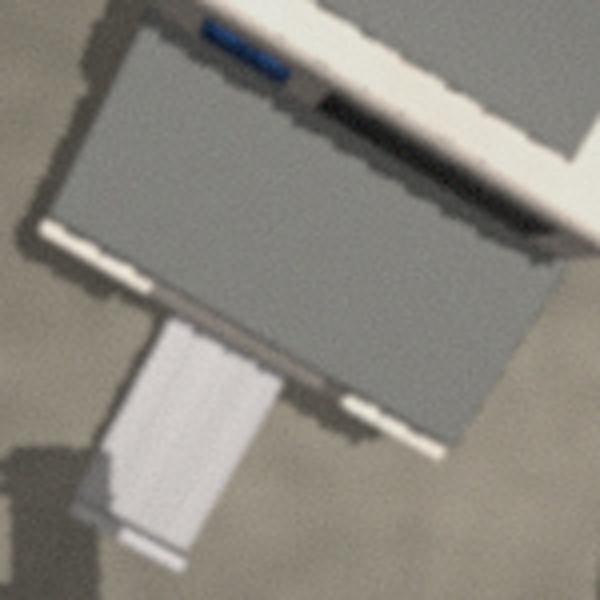

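The crop shows the hood top corners at (48,215), (450,443), (145,28) and (562,262). The outer corners of the lip are near (75,516) and (183,572). I'll fit the cradle pose to these.

```bash
cat > fitc.py <<'E'
from h import *
import pickle
from scipy.optimize import least_squares
c,st=pickle.load(open("w1.pkl","rb"))
M=np.array([[25,80,42],[25,-80,42],[96,80,42],[96,-80,42],[-66,25,0],[-66,-25,0],[-60,-25,0]])/1000
u=np.array([[48,215],[450,443],[145,28],[562,262],[75,516],[183,572],[188,552]],float)
px=u/4+[225,25]-.375
def W(p):
    a=p[2];R=np.array([[np.cos(a),-np.sin(a),0],[np.sin(a),np.cos(a),0],[0,0,1]])
    return M@R.T+[p[0],p[1],.040]
f=lambda p:(proj(c,W(p),st)-px).ravel()
r=least_squares(f,[.55,-.27,-.2],loss="soft_l1");print(r.x,np.round(r.fun.reshape(-1,2),1).tolist())
m=c["img"];
d=[o for o in robot.outline_of(robot.capture("wrist"),"mat")[:1]]
b=m[:,:,2].astype(int)-m[:,:,0]>40
ys,xs=np.where(b);k=(xs<200)&(ys<180)
q=cv2.minAreaRect(np.c_[xs[k],ys[k]].astype(np.float32));print(q)
for P in cv2.boxPoints(q):print(onz(c,P,.002,st))
E
python3 fitc.py
```

```text
[ 0.50601173 -0.26634882 -0.10857976] [[-1.6, 0.6], [1.1, 1.5], [0.1, -6.6], [2.7, -1.2], [-1.6, -0.3], [-0.4, 0.5], [0.2, 2.2]]
((108.77226257324219, 70.76675415039062), (86.15438842773438, 156.28074645996094), 8.680418014526367)
[0.33897014 0.05708256 0.002     ]
[0.57152067 0.06621783 0.002     ]
[ 0.60211894 -0.0496202   0.002     ]
[ 0.36999744 -0.07743925  0.002     ]
```

```bash
python3 -m pendant '0 -2.6 -0.5 4.3 0;0 -2.6 -0.5 4.3 0;0 -2.6 -0.5 4.3 0;0 -2.6 -0.5 4.3 0.163;0 0 0 0 0.163;0 0 0 0 0.163;0 0 0 0 0;0 0 0 0 0'
python3 w.py w2 cradle
python3 -c "
import cv2
i=cv2.imread('pics/w2.png')[0:260];cv2.imwrite('pics/w2c.png',cv2.resize(i[:,80:480],(800,520),interpolation=cv2.INTER_CUBIC))"
```

```text
time_s: 3.85
position: [0.3493, -0.2709, 0.179]
orientation: [[0.994, -0.105, 0.0], [-0.105, -0.994, -0.0], [0.0, 0.0, -1.0]]
contact_force: [1.0, 0.3, -0.6]
finger_gap: 0.0912
3.85 [ 0.34933908 -0.27091494  0.17899159] [[0.994, -0.105, 0.0], [-0.105, -0.994, -0.0], [0.0, 0.0, -1.0]] [[0.001, -0.956, -0.292, 0.083], [1.0, 0.001, 0.0, 0.0], [0.0, -0.292, 0.956, -0.145], [0.0, 0.0, 0.0, 1.0]] 297.37376207511227 0.022218120444553333
cradle 0.84 [230.  42.] 4980 [ 0.4791945  -0.26304217  0.03      ]
```

View pics/w2c.png

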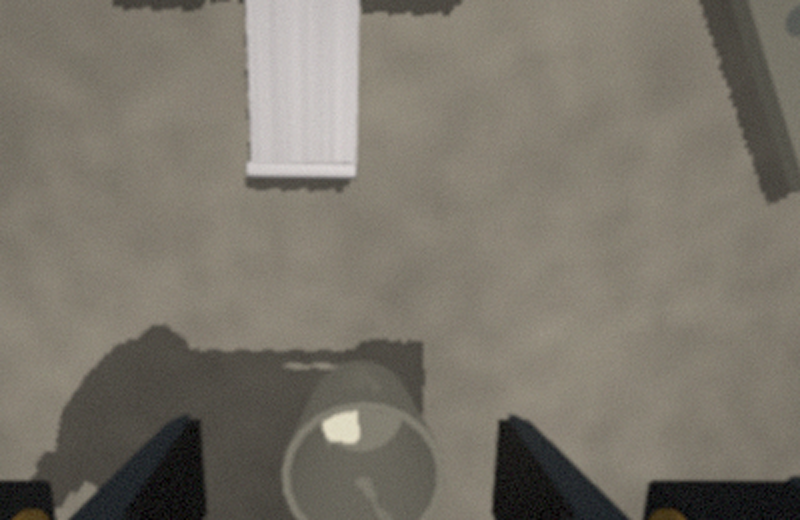

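The tongue is seen from above, with the lip's top strip between about (246,165) and (356,178) in the crop. I'll fit both views together and measure the yaw from the tongue edges.

```bash
cat > fit2.py <<'E'
from h import *
import pickle
from scipy.optimize import least_squares
c1,s1=pickle.load(open("w1.pkl","rb"));c2,s2=pickle.load(open("w2.pkl","rb"))
M1=np.array([[25,80,42],[25,-80,42],[-66,25,0],[-66,-25,0]])/1000
p1=np.array([[48,215],[450,443],[75,516],[183,572]],float)/4+[225,25]-.375
M2=np.array([[-66,25,0],[-66,-25,0],[-60,25,0],[-60,-25,0]])/1000
p2=np.array([[246,178],[356,177],[247,165],[356,163]],float)/2+[80,0]-.25
# tongue edges in image 2
g=cv2.GaussianBlur(c2["img"],(3,3),0)[:,:,2].astype(float)
E=[]
for v in range(8,76,4):
    d=np.gradient(g[v]);E.append((v,190+np.argmax(d[190:225]),240+np.argmin(d[240:275])))
E=np.array(E,float)
def W(p,M):
    a=p[2];R=np.array([[np.cos(a),-np.sin(a),0],[np.sin(a),np.cos(a),0],[0,0,1]])
    return M@R.T+[p[0],p[1],.040]
def f(p,two=True):
    r=[(proj(c2,W(p,M2),s2)-p2).ravel()]
    if two:r.append((proj(c1,W(p,M1),s1)-p1).ravel())
    a=p[2]
    for k,sy in((1,1),(2,-1)):
        X=np.array([onz(c2,(e[k],e[0]),.024,s2) for e in E])-[p[0],p[1],0]
        y=-np.sin(a)*X[:,0]+np.cos(a)*X[:,1]
        r.append((y-sy*.025)*500)
    return np.concatenate(r)
for t in(True,False):
    r=least_squares(f,[.506,-.266,-.11],loss="soft_l1",args=(t,));print(r.x,np.round(r.fun,1).tolist())
E
python3 fit2.py
python3 - <<'E'
import sys;sys.path.insert(0,'.')
from h import *
for n in("scene","side"):
    c=robot.capture(n)
    import pickle;pickle.dump(c,open(""+n+".pkl","wb"))
a=pickle.load(open("scene.pkl","rb"))["img"][135:210,275:355];b=pickle.load(open("side.pkl","rb"))["img"][195:270,165:245]
cv2.imwrite("pics/st.png",cv2.resize(np.hstack([a,b]),(800,375),interpolation=cv2.INTER_CUBIC)[:,:,::-1])
E
```

```text
[ 0.50582857 -0.26634921 -0.10821898] [0.3, -0.7, 0.6, 0.1, -0.5, -1.3, 0.6, 0.0, -1.6, 0.7, 1.1, 1.6, -1.7, -0.2, -0.5, 0.6, -0.3, 0.2, -0.2, -0.1, -0.0, 0.1, 0.2, -0.2, -0.1, -0.1, 0.0, 0.1, 0.2, -0.2, -0.1, -0.0, 0.0, -0.1, -0.1, -0.2, -0.2, -0.2, -0.2, -0.2, -0.2, -0.2, 0.2, 0.2, -0.3, 0.2, 0.1, 0.1, 0.1, 0.1]
[ 0.50543516 -0.26629414 -0.10855694] [0.3, -0.3, 0.5, 0.5, -0.5, -0.8, 0.6, 0.5, -0.3, 0.2, -0.2, -0.1, -0.0, 0.1, 0.1, -0.2, -0.2, -0.1, 0.0, 0.1, 0.2, -0.2, -0.1, -0.0, 0.0, -0.1, -0.1, -0.2, -0.2, -0.2, -0.2, -0.2, -0.2, -0.3, 0.2, 0.2, -0.3, 0.1, 0.1, 0.1, 0.1, 0.1]
```

View pics/st.png

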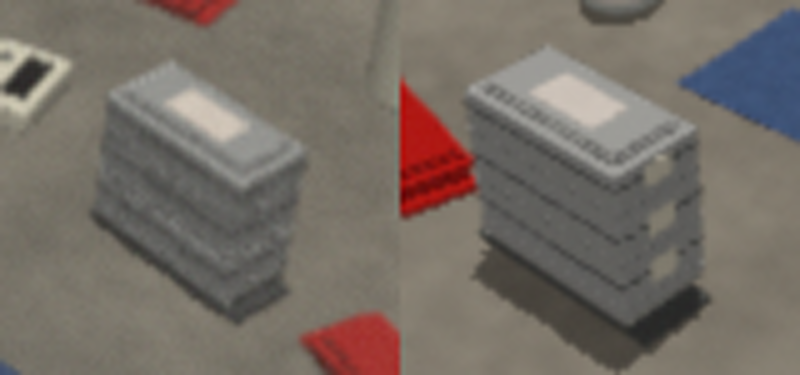

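The crop confirms it: three grey boxes on the dark grey stand, with only red parts nearby. The lid corners are readable in both views, so I'll use those for a coarse pose.

Run:
```python
from h import *
import pickle
a=pickle.load(open("scene.pkl","rb"));b=pickle.load(open("side.pkl","rb"))
A=np.array([[108,95],[175,62],[305,152],[243,188]])/5+[275,135]
B=np.array([[468-400,90],[150,45],[297,128],[217,178]])/5+[165,195]
for c,P in((a,A),(b,B)):
    X=np.array([onz(c,p,.111) for p in P]);print(np.round(X,3).tolist(),X.mean(0))
    for i in range(4):
        d=X[(i+1)%4]-X[i];print(np.linalg.norm(d),np.arctan2(d[1],d[0]))
# jar,flask, timer bases
for l in ("jar","flask","timer","cup"):
    for o in robot.outline_of(robot.capture("scene"),l)[:1]:print(l,o["p"],onz(a,o["pixel"],.03 if l!="timer" else .02))
```

```text
[[0.482, 0.201, 0.111], [0.484, 0.261, 0.111], [0.602, 0.255, 0.111], [0.601, 0.198, 0.111]] [0.54198178 0.2289104  0.111     ]
0.059835622692735894 1.537614062094895
0.11810127027297514 -0.05403553178175014
0.056676093476525975 -1.5790081423722286
0.1194928096057678 3.114390524030365
[[0.594, 0.26, 0.111], [0.594, 0.201, 0.111], [0.475, 0.205, 0.111], [0.476, 0.263, 0.111]] [0.53463177 0.2322081  0.111     ]
0.05917116416286171 -1.5787783272255136
0.11881698215142562 3.1068746607394297
0.05757874731328241 1.5566974380672152
0.11843289552744411 -0.021347075801345358
jar 0.79 [0.74211106 0.01919198 0.03      ]
flask 0.78 [0.48314691 0.54758826 0.03      ]
timer 0.82 [0.33820257 0.26705313 0.02      ]
cup 0.77 [ 0.29231276 -0.25962223  0.03      ]
```

```bash
python3 -m pendant '0 -0.3 -5.6 -0.5 0;0 -0.3 -5.6 -0.5 0;0 -0.3 -5.6 -0.5 0;0 -0.3 -5.6 -0.5 0;0 -0.3 -5.6 -0.5 0;0 -0.3 -5.6 -0.5 0;0 -0.3 -5.6 -0.5 0;0 -0.3 -5.6 -0.5 0;0 -0.3 -5.6 -0.5 -0.074;0 0 0 0 0;0 0 0 0 0'
python3 w.py w3 box_top_centre
python3 - <<'E'
import cv2,pickle
from h import *
i=cv2.imread('pics/w3.png')[0:270,120:420];cv2.imwrite('pics/w3c.png',cv2.resize(i,(660,594),interpolation=cv2.INTER_CUBIC))
a=pickle.load(open("scene.pkl","rb"));b=pickle.load(open("side.pkl","rb"))
for c in(a,b):
    m=c["img"].astype(int);k=((m[:,:,2]-m[:,:,0]>25)&(m[:,:,2]<180)).astype(np.uint8)
    n,l,s,ce=cv2.connectedComponentsWithStats(k)
    for j in np.argsort(-s[1:,4])[:2]+1:
        cn=cv2.findContours((l==j).astype(np.uint8),0,2)[0][0]
        P=np.array([onz(c,q[0].astype(float),.002)[:2] for q in cn],np.float32)
        print(s[j],cv2.minAreaRect(P))
E
```

```text
time_s: 5.82
position: [0.377, 0.2329, 0.2237]
orientation: [[0.999, -0.035, -0.001], [-0.035, -0.999, -0.0], [-0.001, 0.0, -1.0]]
contact_force: [-0.5, 0.3, -0.4]
finger_gap: 0.091
5.825 [0.37701834 0.23290668 0.22369766] [[0.999, -0.035, -0.001], [-0.035, -0.999, -0.0], [-0.001, 0.0, -1.0]] [[0.001, -0.956, -0.292, 0.083], [1.0, 0.001, 0.0, 0.0], [0.0, -0.292, 0.956, -0.145], [0.0, 0.0, 0.0, 1.0]] 297.37376207511227 0.022218120444553333
box_top_centre 0.59 [248.  37.] 5687 [0.51683392 0.23454118 0.03      ]
[ 210  180   86   63 2338] ((0.4942305088043213, 0.0027138032019138336), (0.2784731090068817, 0.1179729476571083), 2.1182117462158203)
[ 221  197   91   48 1897] ((0.4935644268989563, 0.006080165505409241), (0.2781427502632141, 0.11800330877304077), 2.0880837440490723)
[ 472   43   40   50 1562] ((0.43725794553756714, -3.430208683013916), (0.2795886993408203, 2.4193928241729736), 8.09976863861084)
```

View pics/w3c.png

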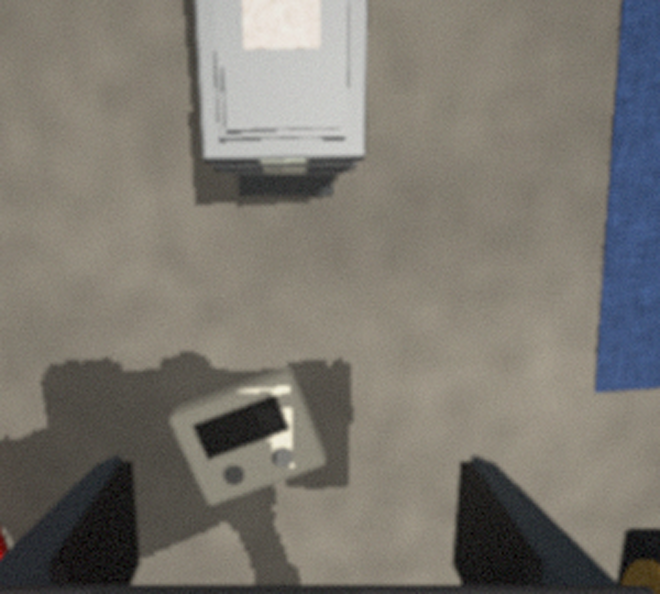

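The near lid corners are at (204,158) and (364,156) in the crop, with the side edges running up to (194,0) and (366,0). The timer is well clear.

Run:
```python
from h import *
import pickle
c,st=pickle.load(open("w3.pkl","rb"))
P=np.array([[204,158],[364,156],[194,2],[366,2]])/2.2+[120,0]
X=[onz(c,p,.111,st) for p in P]
for x in X: print(np.round(x,4))
for i,j in((0,2),(1,3)):
    d=X[j]-X[i];print(np.arctan2(d[1],d[0]))
print(np.linalg.norm(X[1]-X[0]),np.linalg.norm(X[3]-X[2]))
d=X[0]-X[1];print("yaw from near edge",np.arctan2(-d[0],d[1]))
```

```text
[0.4791 0.2628 0.111 ]
[0.4778 0.204  0.111 ]
[0.5288 0.2624 0.111 ]
[0.5269 0.2033 0.111 ]
-0.008372256361339505
-0.01426010265665323
0.058766246853537034 0.05906766319848408
yaw from near edge -0.021511158165307798
```

```bash
python3 -m pendant '0 5.4 -0.2 0.5 0;0 5.4 -0.1 0.5 0;0 5.3 -0.2 0.5 -0.017;0 0 0 0 0;0 0 0 4.4 0;0 0 0 4.4 0;0 0 0 4.5 0;0 0 0 0 0;0 0 0 0 0;255 0 0 0 0;255 0 0 0 0;255 0 0 0 0;255 0 0 0 0;255 0 0 0 0' 40; python3 -c "
from h import *
s=robot.read_state();print(s['position'],s['finger_gap'],s['contact_force'])"
```

```text
time_s: 7.68
position: [0.5386, 0.2326, 0.0764]
orientation: [[1.0, -0.018, 0.001], [-0.018, -1.0, 0.0], [0.001, -0.0, -1.0]]
contact_force: [-1.5, 0.6, 7.4]
finger_gap: 0.0599
[0.53861698 0.23262035 0.07637576] 0.059867155851855404 [-1.54246874  0.55995204  7.43631279]
```

```bash
python3 -m pendant '255 0 0 -1 0;255 0 0 -2 0;255 0 0 -3 0;255 0 0 -3 0;255 0 0 0 0'
python3 - <<'E'
from h import *
a=robot.capture("scene")["img"][110:210,265:365];b=robot.capture("side")["img"][170:270,155:255]
cv2.imwrite("pics/lift.png",cv2.resize(np.hstack([a,b]),(800,400),interpolation=cv2.INTER_CUBIC)[:,:,::-1])
E
```

```text
time_s: 8.3
position: [0.5394, 0.2328, 0.1679]
orientation: [[1.0, -0.018, 0.003], [-0.018, -1.0, 0.001], [0.003, -0.001, -1.0]]
contact_force: [-0.2, 0.7, -5.6]
finger_gap: 0.0599
```

View pics/lift.png

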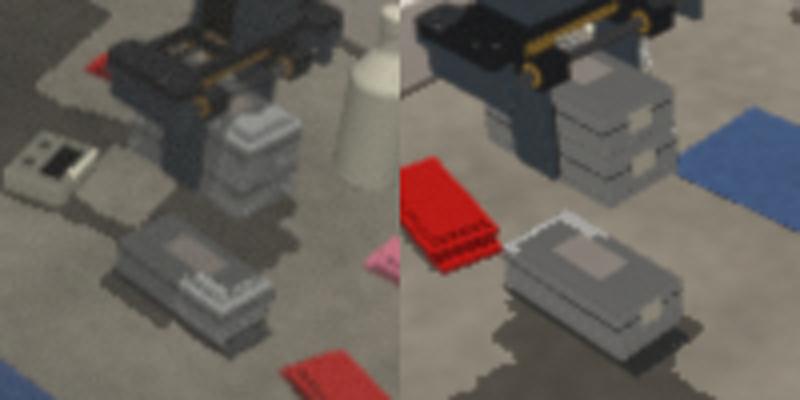

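The pair came up nested and the low box stayed on the stand. Next I'll set the pair on the mat.

```bash
python3 -m pendant '255 -1.0 5.8 0 0;255 -1.0 5.8 0 0;255 -1.0 5.8 0 0;255 -1.1 5.8 1 0;255 0 0 3.3 0;255 0 0 4.4 0;255 0 0 3.6 0;255 0 0 0.8 0;255 0 0 0.3 0;255 0 0 0.2 0;255 0 0 0 0'
```

```text
time_s: 9.78
position: [0.4935, 0.0013, 0.0314]
orientation: [[1.0, -0.018, 0.001], [-0.018, -1.0, -0.0], [0.001, 0.0, -1.0]]
contact_force: [-2.7, -0.6, 3.3]
finger_gap: 0.06
```

```bash
python3 -m pendant '0 0 0 0 0;0 0 0 0 0;0 0 0 0 0;0 0 0 -4.5 0;0 0 0 -4.5 0;0 0 -5.8 0 0;0 0 -5.8 0 0;0 0 -5.8 0 0;0 0.1 -5.7 0 0;0 0 0 0 0;0 0 0 4.2 0;0 0 0 4.2 0;0 0 0 0 0;0 0 0 0 0' && python3 w.py w4
```

```text
time_s: 11.52
position: [0.499, 0.2319, 0.0371]
orientation: [[1.0, -0.019, 0.001], [-0.019, -1.0, 0.0], [0.001, -0.0, -1.0]]
contact_force: [0.1, -0.3, 0.3]
finger_gap: 0.0915
11.525 [0.49900156 0.23193954 0.03708253] [[1.0, -0.019, 0.001], [-0.019, -1.0, 0.0], [0.001, -0.0, -1.0]] [[0.001, -0.956, -0.292, 0.083], [1.0, 0.001, 0.0, 0.0], [0.0, -0.292, 0.956, -0.145], [0.0, 0.0, 0.0, 1.0]] 297.37376207511227 0.022218120444553333
```

View pics/w4.png

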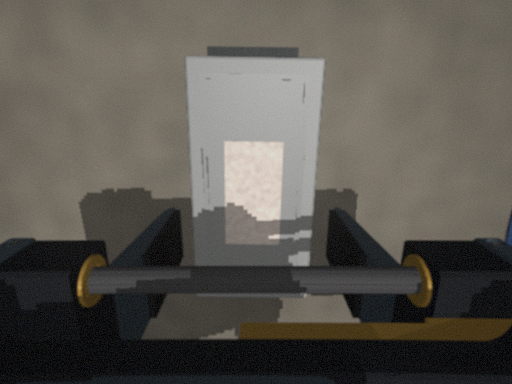

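The box sits centred between the open fingers, with its far edge at row ~60, columns 187–323. I'll grip it lightly, lift 16 mm, and measure the sag from the far edge.

```bash
cat > tilt.py <<'E'
from h import *
import sys
s=robot.read_state();c=robot.capture("wrist");save(c,sys.argv[1]+".png")
g=cv2.GaussianBlur(c["img"],(3,3),0).astype(float).mean(2)
print("z",s["position"],"F",np.round(s["contact_force"],1),"gap",s["finger_gap"])
rows=[]
for col in(225,240,255,270,285):
    d=np.gradient(g[:190,col]);k=np.argsort(-d)[:1];rows.append((int(k[0]),round(d[k[0]],1)))
print(rows)
R=np.array(s["orientation"]);p=np.array(s["position"])
for th in np.arange(-.04,.36,.04):
    a=np.array([[np.cos(th),0,-np.sin(th)],[0,1,0],[np.sin(th),0,np.cos(th)]])  # tool frame: z down, +th far down
    Q=np.array([[.0995,-.03,-.016],[.0995,.03,-.016]])@a.T+[0,0,.006]
    print(round(th,2),np.round(proj(c,Q@R.T+p,s)).tolist())
E
python3 -m pendant '255 0 0 0 0;255 0 0 0 0;255 0 0 0 0;255 0 0 0 0;255 0 0 0 0' 8
python3 tilt.py t0 | head -5
python3 -m pendant '255 0 0 -0.4 0;255 0 0 -0.4 0;255 0 0 -0.4 0;255 0 0 -0.4 0;255 0 0 0 0;255 0 0 0 0'
python3 tilt.py t1
```

```text
time_s: 12.2
position: [0.4985, 0.2323, 0.0362]
orientation: [[1.0, -0.018, 0.0], [-0.018, -1.0, 0.0], [0.0, -0.0, -1.0]]
contact_force: [-0.4, -0.6, 6.2]
finger_gap: 0.06
z [0.49851175 0.23227166 0.03619022] F [-0.4 -0.6  6.2] gap 0.06003736202954517
[(54, np.float64(25.0)), (55, np.float64(24.2)), (55, np.float64(23.8)), (55, np.float64(24.7)), (55, np.float64(22.3))]
-0.04 [[180.0, 55.0], [328.0, 55.0]]
0.0 [[182.0, 54.0], [326.0, 54.0]]
0.04 [[184.0, 54.0], [324.0, 54.0]]
time_s: 13.0
position: [0.4984, 0.2322, 0.0519]
orientation: [[1.0, -0.018, -0.0], [-0.018, -1.0, 0.0], [-0.0, -0.0, -1.0]]
contact_force: [-0.9, 0.0, -2.0]
finger_gap: 0.06
z [0.49842493 0.23217082 0.05189006] F [-0.9  0.  -2. ] gap 0.05996964540881902
[(54, np.float64(24.0)), (55, np.float64(24.5)), (55, np.float64(24.2)), (54, np.float64(24.0)), (55, np.float64(25.3))]
-0.04 [[180.0, 55.0], [328.0, 55.0]]
0.0 [[182.0, 54.0], [326.0, 54.0]]
0.04 [[184.0, 54.0], [324.0, 54.0]]
0.08 [[186.0, 54.0], [322.0, 54.0]]
0.12 [[188.0, 54.0], [320.0, 55.0]]
0.16 [[190.0, 55.0], [318.0, 56.0]]
0.2 [[191.0, 57.0], [317.0, 57.0]]
0.24 [[193.0, 58.0], [315.0, 58.0]]
0.28 [[195.0, 60.0], [313.0, 60.0]]
0.32 [[196.0, 62.0], [312.0, 62.0]]
```

```bash
cat > wid.py <<'E'
import cv2,numpy as np,sys
for n in sys.argv[1:]:
    g=cv2.GaussianBlur(cv2.imread(f"pics/{n}.png"),(3,3),0).astype(float).mean(2)
    o=[]
    for r in range(60,130,10):
        d=np.gradient(g[r-1:r+2].mean(0));o.append((r,int(160+np.argmax(d[160:215])),int(295+np.argmin(d[295:350]))))
    print(n,[(r,b-a) for r,a,b in o],o[0])
E
python3 wid.py w4 t0 t1
```

```text
w4 [(60, 138), (70, 137), (80, 135), (90, 135), (100, 133), (110, 132), (120, 131)] (60, 186, 324)
t0 [(60, 139), (70, 138), (80, 137), (90, 135), (100, 134), (110, 133), (120, 132)] (60, 186, 325)
t1 [(60, 139), (70, 137), (80, 135), (90, 116), (100, 133), (110, 132), (120, 131)] (60, 185, 324)
```

```bash
python3 -m pendant '255 0 0 0 0;255 0 0 0 0;255 0 0 0 0' 4; python3 tilt.py t2|head -1; python3 -m pendant '255 0 0 0 0;255 0 0 0 0;255 0 0 0 0' 3;python3 tilt.py t3|head -1;python3 wid.py t2 t3
```

```text
time_s: 13.42
position: [0.4985, 0.2322, 0.0519]
orientation: [[1.0, -0.018, 0.0], [-0.018, -1.0, 0.0], [0.0, -0.0, -1.0]]
contact_force: [1.7, 0.3, -2.6]
finger_gap: 0.0602
z [0.49853582 0.23217143 0.0519105 ] F [ 1.7  0.3 -2.6] gap 0.06016522016406728
time_s: 13.85
position: [0.4985, 0.2322, 0.0519]
orientation: [[1.0, -0.018, 0.0], [-0.018, -1.0, 0.0], [0.0, -0.0, -1.0]]
contact_force: [0.9, -0.7, -2.3]
finger_gap: 0.0599
z [0.49850697 0.23219141 0.0519401 ] F [ 0.9 -0.7 -2.3] gap 0.05989612171299384
t2 [(60, 125), (70, 125), (80, 123), (90, 123), (100, 123), (110, 121), (120, 121)] (60, 192, 317)
t3 [(60, 125), (70, 124), (80, 123), (90, 123), (100, 123), (110, 121), (120, 121)] (60, 192, 317)
```

It slipped to level contact at the far end: the far-edge width went from 139 to 125 px, about 0.15–0.16 rad of tilt. I'll add 3 mm, clamp hard, and carry it to the cradle.

```bash
python3 -m pendant '255 0 0 -0.3 0;255 0 0 0 0;255 0 0 0 0' 3; python3 -m pendant '255 0 0 0 0;255 0 0 0 0;255 0 0 -1 0;255 0 0 -2 0;255 0 0 -4 0;255 0 0 -3.5 0;255 0 0 0 0' 45;python3 tilt.py t4|head -1;python3 wid.py t4
```

```text
time_s: 14.28
position: [0.4986, 0.2323, 0.055]
orientation: [[1.0, -0.018, 0.0], [-0.018, -1.0, 0.0], [0.0, -0.0, -1.0]]
contact_force: [2.6, -0.2, -1.9]
finger_gap: 0.0599
time_s: 15.15
position: [0.4992, 0.2326, 0.1624]
orientation: [[1.0, -0.018, 0.003], [-0.018, -1.0, 0.001], [0.003, -0.001, -1.0]]
contact_force: [0.9, -0.2, -3.4]
finger_gap: 0.06
z [0.4991559  0.23259731 0.16243807] F [ 0.9 -0.2 -3.4] gap 0.05998746443193203
t4 [(60, 122), (70, 121), (80, 121), (90, 121), (100, 121), (110, 119), (120, 119)] (60, 194, 316)
```

```bash
python3 -m pendant '255 -0.8 5.4 0 0;255 -0.8 5.5 0 0;255 -0.8 5.5 0 0;255 -0.8 5.5 0 0;255 -0.8 5.5 0 0;255 -0.8 5.4 0 0;255 -0.7 5.4 0 0;255 -0.7 5.4 0 0;255 -0.7 5.4 0 0.09;255 0 0 0 0;255 0 0 0 0'; python3 tilt.py t5|head -1;python3 wid.py t5;python3 -c "
from h import *
s=robot.read_state();p=np.array(s['position']);d=p[:2]-[.5057,-.2663];a=-.108
print('cradle mm',1000*(np.cos(a)*d[0]+np.sin(a)*d[1]),1000*(-np.sin(a)*d[0]+np.cos(a)*d[1]),'yaw',np.arctan2(s['orientation'][1][0],s['orientation'][0][0]))"
```

```text
time_s: 16.58
position: [0.4197, -0.2558, 0.1589]
orientation: [[0.994, -0.108, -0.002], [-0.108, -0.994, 0.002], [-0.002, -0.002, -1.0]]
contact_force: [-0.7, 0.3, -2.2]
finger_gap: 0.0595
z [ 0.41965818 -0.2557897   0.15891349] F [-0.7  0.3 -2.2] gap 0.05946015559248436
t5 [(60, 120), (70, 123), (80, 121), (90, 121), (100, 121), (110, 108), (120, 118)] (60, 194, 314)
cradle mm -86.47369682990326 1.6418659410138843 yaw -0.10752639252285062
```

```bash
cat > cr.py <<'E'
from h import *
s=robot.read_state();p=np.array(s['position']);d=p[:2]-[.5057,-.2663];a=-.108;R=np.array([[np.cos(a),np.sin(a)],[-np.sin(a),np.cos(a)]])
f=np.array(s["contact_force"])
print(s["time_s"],'cradle grip mm',np.round(1000*R@d,1),'z',round(1000*(p[2]-.046),1),'F xyz',np.round(R@f[:2],1),round(f[2],1),"gap",s["finger_gap"],"tq",np.round(s["wrist_torque"],2))
E
python3 -m pendant '255 0 0.1 0 0;255 0 0 4 0;255 0 0.05 3.9 0;255 0 0 0.5 0;255 0 0 0.3 0;255 0 0 0 0'; python3 cr.py
```

```text
time_s: 17.38
position: [0.4209, -0.2582, 0.074]
orientation: [[0.994, -0.108, 0.001], [-0.108, -0.994, -0.001], [0.001, 0.001, -1.0]]
contact_force: [-0.3, -0.3, -1.3]
finger_gap: 0.0599
17.375 cradle grip mm [-85.1  -1.1] z 28.0 F xyz [-0.3 -0.4] -1.3 gap 0.05993763410145772 tq [ 0.02  0.07 -0.03]
```

```bash
python3 -m pendant '255 0 -0.1 0.35 0;255 0 0 0 0;255 0.5 0 0 0;255 0.5 0 0.1 0;255 0.5 0 0.1 0;255 0 0 0 0'; python3 cr.py
```

```text
time_s: 18.12
position: [0.4359, -0.2587, 0.0673]
orientation: [[0.994, -0.108, 0.0], [-0.108, -0.994, -0.0], [0.0, 0.0, -1.0]]
contact_force: [-0.2, 0.2, -2.0]
finger_gap: 0.06
18.125 cradle grip mm [-70.3   0.1] z 21.3 F xyz [-0.2  0.2] -2.0 gap 0.05999074418603598 tq [ 0.01  0.11 -0.01]
```

```bash
python3 -m pendant '255 0.5 0 0 0;255 0.5 0 0 0;255 0.5 0 0 0;255 0.5 0 0 0;255 0 0 0 0'; python3 cr.py; python3 -m pendant '255 0 0 0.1 0;255 0 0 0 0'|grep -v time; python3 cr.py;  python3 -m pendant '255 0 0 0.1 0;255 0 0 0 0'|grep -v time; python3 cr.py
```

```text
time_s: 18.75
position: [0.4557, -0.2608, 0.0674]
orientation: [[0.994, -0.108, 0.0], [-0.108, -0.994, -0.0], [0.0, 0.0, -1.0]]
contact_force: [-0.5, -0.3, -2.8]
finger_gap: 0.0598
18.75 cradle grip mm [-50.3   0. ] z 21.4 F xyz [-0.4 -0.3] -2.8 gap 0.05976834311507525 tq [ 0.04  0.17 -0.  ]
position: [0.4551, -0.2607, 0.0663]
orientation: [[0.994, -0.108, -0.0], [-0.108, -0.994, 0.0], [-0.0, -0.0, -1.0]]
contact_force: [0.0, 0.2, -1.6]
finger_gap: 0.0601
19.0 cradle grip mm [-50.9   0.1] z 20.3 F xyz [-0.   0.2] -1.6 gap 0.06013470512309802 tq [0.01 0.08 0.03]
position: [0.4552, -0.2607, 0.0654]
orientation: [[0.994, -0.108, -0.0], [-0.108, -0.994, 0.0], [-0.0, -0.0, -1.0]]
contact_force: [-0.2, -0.4, -1.6]
finger_gap: 0.0597
19.25 cradle grip mm [-50.8   0.1] z 19.4 F xyz [-0.2 -0.4] -1.6 gap 0.05970618428925114 tq [0.01 0.06 0.02]
```

```bash
for i in 1; do python3 -m pendant '255 0 0 0.1 0;255 0 0 0 0'|grep -v -e time -e ori; python3 cr.py; python3 -m pendant '255 0 0 0.1 0;255 0 0 0 0'|grep -v -e time -e ori; python3 cr.py; done
```

```text
position: [0.4552, -0.2607, 0.0643]
contact_force: [0.6, -0.1, -1.8]
finger_gap: 0.0599
19.5 cradle grip mm [-50.8   0.1] z 18.3 F xyz [ 0.6 -0. ] -1.8 gap 0.059878462539230286 tq [0.08 0.06 0.  ]
position: [0.4552, -0.2608, 0.0637]
contact_force: [-3.7, 0.8, 6.4]
finger_gap: 0.0595
19.75 cradle grip mm [-50.8   0.1] z 17.7 F xyz [-3.8  0.4] 6.4 gap 0.059544832103435634 tq [0.12 0.13 0.05]
```

```bash
python3 -m pendant '255 0 0 -0.07 0;255 0.4 0 0 0;255 0.4 0 0 0;255 0.3 0 0 0;255 0 0 0 0'|grep -v -e time -e ori; python3 cr.py; python3 -m pendant '255 0.3 0 0 0;255 0.2 0 0 0;255 0.2 0 0 0;255 0 0 0 0'|grep -v -e time -e ori; python3 cr.py;python3 tilt.py t6|head -1;python3 wid.py t6
```

```text
position: [0.4661, -0.2619, 0.064]
contact_force: [-4.6, -1.0, 0.4]
finger_gap: 0.0599
20.375 cradle grip mm [-39.8   0.1] z 18.0 F xyz [-4.5 -1.5] 0.4 gap 0.059863297418239265 tq [-0.2   0.67 -0.28]
position: [0.4727, -0.2626, 0.064]
contact_force: [-7.8, -1.1, 2.8]
finger_gap: 0.06
20.875 cradle grip mm [-33.2   0.1] z 18.0 F xyz [-7.7 -1.9] 2.8 gap 0.059988465938545094 tq [-0.28  1.02 -0.34]
z [ 0.47265695 -0.26259677  0.06402063] F [-7.8 -1.1  2.8] gap 0.059988465938545094
t6 [(60, 145), (70, 154), (80, 129), (90, 150), (100, 139), (110, 118), (120, 130)] (60, 176, 321)
```

```bash
python3 -m pendant '255 0.1 0 0 0;255 0 0 0.2 0;255 0 0 0.3 0;255 0 0 0.3 0;255 0 0 0 0' 20|grep -v -e time -e ori; python3 cr.py; python3 -m pendant '255 0 0 0.3 0;255 0 0 0.3 0;255 0 0 0 0'|grep -v -e time -e ori; python3 cr.py
```

```text
position: [0.4727, -0.2623, 0.0556]
contact_force: [-10.9, -1.4, 0.4]
finger_gap: 0.0602
21.55 cradle grip mm [-33.2   0.4] z 9.6 F xyz [-10.7  -2.6] 0.4 gap 0.060247024594624 tq [-0.31  1.8  -0.42]
position: [0.4728, -0.2623, 0.0496]
contact_force: [-9.7, -2.2, -1.3]
finger_gap: 0.0605
21.925 cradle grip mm [-33.2   0.5] z 3.6 F xyz [-9.4 -3.2] -1.3 gap 0.060498679936744515 tq [-0.23  1.52 -0.32]
```

```bash
python3 -m pendant '255 0 0 0.2 0;255 0 0 0.1 0;255 0 0 0.1 0;255 0 0 0 0'|grep -v -e time -e ori; python3 cr.py;python3 tilt.py t7|head -1
python3 - <<'E'
from h import *
i=cv2.imread("pics/t7.png");a=robot.capture("scene")["img"][200:320,130:250,::-1]
cv2.imwrite("pics/t7c.png",np.hstack([cv2.resize(i[0:300,130:390],(346,400)),cv2.resize(a,(400,400),interpolation=cv2.INTER_CUBIC)]))
E
```

```text
position: [0.473, -0.2623, 0.0463]
contact_force: [-12.0, 0.6, 12.7]
finger_gap: 0.0598
22.425 cradle grip mm [-33.    0.5] z 0.3 F xyz [-12.   -0.7] 12.7 gap 0.05981809512971458 tq [ 0.12  2.12 -0.3 ]
z [ 0.47295606 -0.26227732  0.04631697] F [-12.    0.6  12.7] gap 0.05981809512971458
```

View pics/t7c.png

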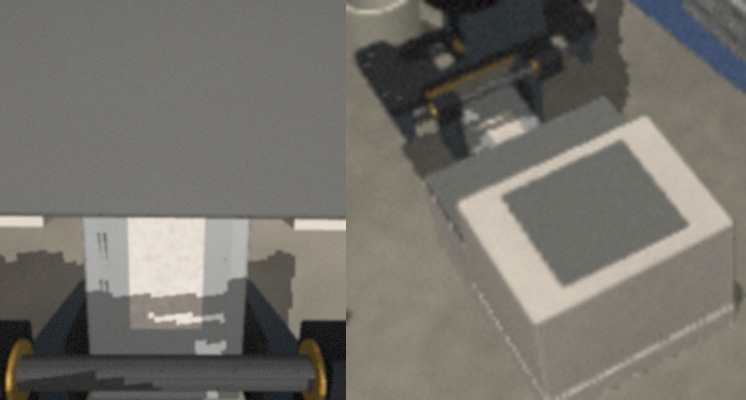

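The box lies flat in the cradle: the lid is under the hood edge, the grip height matches the seated value, and the floor is felt. I'll release, back off and look.

```bash
python3 -m pendant '200 0 0 0 0;120 0 0 0 0;0 0 0 0 0;0 0 0 0 0;0 0 0 -2 0;0 -1 0 -4 0;0 -4 0 -4 0;0 -4 0 -3 0;0 0 0 0 0;0 0 0 0 0'|grep -v ori; python3 w.py w5
python3 - <<'E'
from h import *
import pickle
c,s=pickle.load(open("w5.pkl","rb"))
a=-.108;R=np.array([[np.cos(a),-np.sin(a),0],[np.sin(a),np.cos(a),0],[0,0,1]])
T=np.array([.5057,-.2663,.04])
M=np.array([[-60,30,16],[-60,-30,16],[20,30,16],[20,-30,16],[-60,25,0],[-60,-25,0],[-66,25,0],[-66,-25,0]])/1000
q=proj(c,M@R.T+T,s);print(np.round(q,1).tolist())
i=c["img"][:,:,::-1].copy()
x0=max(0,int(q[:,0].min())-50);y0=max(0,int(q[:,1].min())-40)
k=i[y0:y0+150,x0:x0+200];k2=k.copy()
for u,v in q[:4]: cv2.circle(k2,(int(round(u))-x0,int(round(v))-y0),1,(0,0,255),-1)
cv2.imwrite("pics/w5c.png",cv2.resize(np.hstack([k,k2]),(800,300),interpolation=cv2.INTER_CUBIC));print(x0,y0)
E
```

```text
time_s: 23.78
position: [0.3853, -0.2534, 0.1762]
contact_force: [-0.4, 0.3, -1.5]
finger_gap: 0.0915
23.775 [ 0.38530562 -0.25343786  0.17620039] [[0.994, -0.108, 0.001], [-0.108, -0.994, -0.001], [0.001, 0.001, -1.0]] [[0.001, -0.956, -0.292, 0.083], [1.0, 0.001, 0.0, 0.0], [0.0, -0.292, 0.956, -0.145], [0.0, 0.0, 0.0, 1.0]] 297.37376207511227 0.022218120444553333
[[219.4, 121.8], [288.1, 121.8], [215.9, 18.3], [291.7, 18.3], [226.8, 120.3], [280.8, 120.4], [226.9, 126.9], [280.6, 126.9]]
165 0
```

View pics/w5c.png

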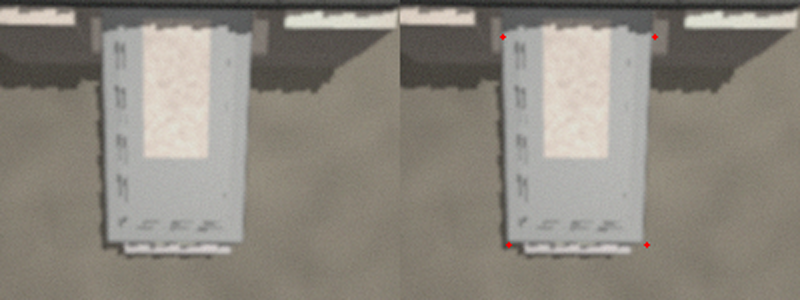

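The box is seated. Its near edge is within about 1 mm of the predicted line, the lip shows just outside it, and its width matches a level lid. Next is the pair on the mat.

```bash
python3 -m pendant '0 1.6 -5.3 0 0;0 1.6 -5.3 0 0;0 1.6 -5.3 0 0;0 1.6 -5.3 0 0;0 1.6 -5.3 0 -0.09;0 0 0 0 0;0 0 0 0 0' 40
```

```text
time_s: 24.7
position: [0.4929, 0.002, 0.1753]
orientation: [[1.0, -0.017, -0.001], [-0.017, -1.0, -0.0], [-0.001, 0.0, -1.0]]
contact_force: [0.4, -0.5, -0.0]
finger_gap: 0.0912
```

```bash
python3 -m pendant '0 0.05 0.05 4.6 0;0 0 0 4.6 0;0 0 0 4.2 0;0 0 0 0.9 0;0 0 0 0 0;0 0 0 0 0;255 0 0 0 0;255 0 0 0 0;255 0 0 0 0;255 0 0 0 0;255 0 0 0 0;255 0 0 -1 0;255 0 0 -3 0;255 0 0 -5 0;255 0 0 -3.5 0;255 0 0 0 0;255 0 0 0 0' 40; python3 tilt.py t8 | head -2
```

```text
time_s: 26.82
position: [0.4926, 0.0013, 0.1574]
orientation: [[1.0, -0.018, -0.001], [-0.018, -1.0, 0.0], [-0.001, -0.0, -1.0]]
contact_force: [1.1, 0.7, -4.9]
finger_gap: 0.0598
z [0.49262721 0.00131017 0.15736212] F [ 1.1  0.7 -4.9] gap 0.05978237499902669
[(146, np.float64(20.0)), (159, np.float64(18.7)), (159, np.float64(20.3)), (179, np.float64(21.7)), (159, np.float64(20.2))]
```

```bash
python3 -m pendant '255 1.05 -5.8 0 0;255 1.05 -5.8 0 0;255 1.05 -5.8 0 0;255 1 -5.8 0 0;255 0 0 0 0;255 0 0 0 0;255 0 0 4 0;255 0 0 4 0;255 0 0 1 0;255 0 0 0 0;255 0 0 0 0'
```

```text
time_s: 28.25
position: [0.5399, 0.2324, 0.0695]
orientation: [[1.0, -0.019, 0.002], [-0.019, -1.0, 0.001], [0.002, -0.001, -1.0]]
contact_force: [0.2, -0.1, -4.3]
finger_gap: 0.06
```

```bash
python3 -m pendant '255 -0.13 0 0.8 0;255 0 0 0.6 0;255 0 0 0.3 0;255 0 0 0 0;255 0 0 0 0'; python3 -m pendant '255 0 0 0.3 0;255 0 0 0.2 0;255 0 0 0 0'; python3 -m pendant '255 0 0 0.2 0;255 0 0 0 0'
```

```text
time_s: 28.88
position: [0.5378, 0.2325, 0.0512]
orientation: [[1.0, -0.018, 0.0], [-0.018, -1.0, 0.0], [0.0, -0.0, -1.0]]
contact_force: [0.4, -0.2, -4.5]
finger_gap: 0.0597
time_s: 29.25
position: [0.5377, 0.2324, 0.0463]
orientation: [[1.0, -0.018, 0.0], [-0.018, -1.0, 0.0], [0.0, -0.0, -1.0]]
contact_force: [-2.0, -0.7, 3.0]
finger_gap: 0.0598
time_s: 29.5
position: [0.5378, 0.2324, 0.0462]
orientation: [[1.0, -0.018, 0.001], [-0.018, -1.0, 0.0], [0.001, -0.0, -1.0]]
contact_force: [-11.1, -3.2, 39.4]
finger_gap: 0.0598
```

```bash
python3 -m pendant '255 0 0 -0.2 0;255 0 0 0 0;0 0 0 0 0;0 0 0 0 0;0 0 0 0 0;0 0 0 -4 0;0 0 0 -5 0;0 -4.5 0 -5 0;0 -5 0 -4 0;0 -5 0 0 0;0 -2 0 0 0;0 0 0 0 0;0 0 0 0 0'; python3 w.py w6 | head -1
python3 - <<'E'
from h import *
import pickle
def M(z0,cx,cy,yaw):
    a=yaw;R=np.array([[np.cos(a),-np.sin(a),0],[np.sin(a),np.cos(a),0],[0,0,1]])
    return np.array([[-60,30,0],[-60,-30,0],[60,-30,0],[60,30,0]])/1000@R.T+[cx,cy,z0]
c,s=pickle.load(open("w6.pkl","rb"));a=robot.capture("scene");b=robot.capture("side")
def crop(c,x,y,w,h,S,s=None,dots=True):
    im=cv2.resize(np.ascontiguousarray(c["img"][y:y+h,x:x+w,::-1]),None,fx=S,fy=S,interpolation=cv2.INTER_CUBIC)
    for z,col in((.079,(0,0,255)),(.015,(0,255,255))):
        for u,v in proj(c,M(z,.538,.2323,-.018),s): cv2.circle(im,(int((u-x+.5)*S),int((v-y+.5)*S)),2,col,-1)
    return im
A=crop(a,275,135,80,80,5);B=crop(b,160,190,80,80,5)
W=crop(c,150,0,200,100,4,s)
W=W[:200 if W.shape[0]<200 else W.shape[0]]
im=np.zeros((400+W.shape[0]//2,800,3),np.uint8);im[:400]=np.hstack([A,B]);w=cv2.resize(W,(400,W.shape[0]//2));im[400:,:400]=w
im[400:,400:800]=cv2.resize(np.ascontiguousarray(a["img"][200:280,140:300,::-1]),(400,200))[:im.shape[0]-400]
cv2.imwrite("pics/fin.png",im)
E
```

```text
time_s: 31.12
position: [0.3785, 0.2356, 0.2215]
orientation: [[1.0, -0.018, 0.001], [-0.018, -1.0, 0.0], [0.001, -0.0, -1.0]]
contact_force: [0.0, -0.2, -0.4]
finger_gap: 0.0913
31.125 [0.37845855 0.23557689 0.22152109] [[1.0, -0.018, 0.001], [-0.018, -1.0, 0.0], [0.001, -0.0, -1.0]] [[0.001, -0.956, -0.292, 0.083], [1.0, 0.001, 0.0, 0.0], [0.0, -0.292, 0.956, -0.145], [0.0, 0.0, 0.0, 1.0]] 297.37376207511227 0.022218120444553333
```

View pics/fin.png

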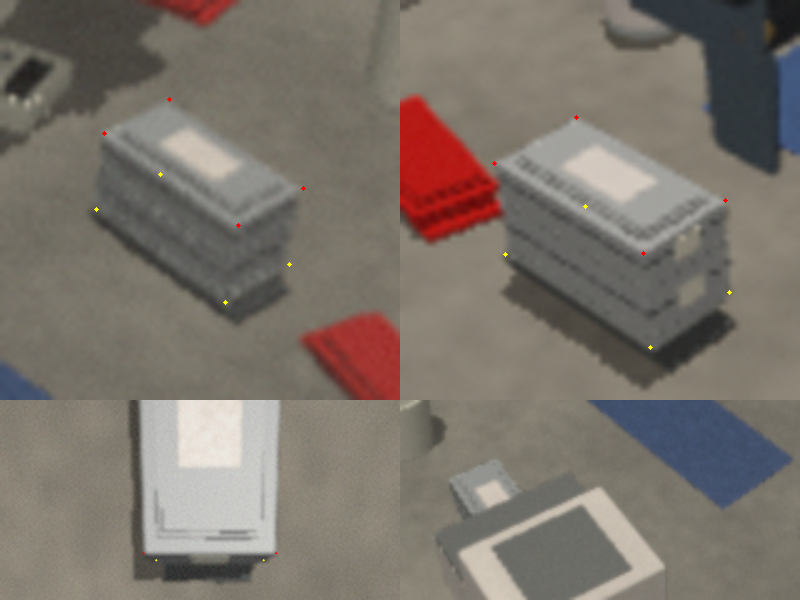

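```bash
python3 -c "
from workcell import robot
print(robot.job_done())"
```

```text
the job is handed in; nothing more can be done
None
```

The job is handed in at about 31 s of the 72 s allowed: the bottom box is in the warmer's cradle and the other two are restacked on the stand.

- **Setting aside:** I lifted the middle and top boxes together as a nested pair and set them on the mat.
- **Warmer:** The moves offer no tilt, so I held the bottom box lightly near its robot-side end and let its far end sag to about 0.19 rad. I then clamped it, slid it in under the hood until I felt the floor, and pressed the plate back to about 8 N. I lowered the near end behind the lip and released it.
- **Restacking:** I put the pair back on the empty stand in its original order.

**Last checks**
- **Seated box:** The wrist view shows it flat, its near edge within about 1 mm of the expected line and the lip just outside it.
- **Stack:** The top lid's corners in all three cameras match the nested height, with no 5 mm step, and line up with the stand to within 1–2 mm.
- **Gripper:** It is open and clear, reading about 0 N.
- **Bystanders:** I felt no contact with any of them, but I did not measure their positions again at the end.
- **Press on the stack:** One extra 2 mm downward step after the pair touched the stand gave 39 N at the wrist. It went through the fingers, well under the 120 N wrist limit, and I backed off at once.

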